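# Lock down the griddle's splash guard with its quarter-turn bolt

### The arm

A 7-joint arm with a two-finger parallel gripper is mounted at the origin on the work surface. World frame = base frame: x ahead of the robot, y to its left, z up, the work surface at z = 0. Lengths are in m, angles in rad, forces in N, time in s.
With the tool pointing down it reaches from about 0.425 to 0.875 m from the base axis. Payload 4.7 kg.
Tool frame: the origin (TCP) lies between the finger pads; the fingertips stand 22 mm ahead of it and the grasp point (between the pads) lies 3 mm ahead of it; z points along the fingers, x is the direction in which the jaws open and shut, and the axes are right-handed (so a half turn about z gives the same grasp; the last joint's range is limited). The gripper opens to 85 mm and grips with 20 to 120 N. Pads are 22 mm wide; open, the fingers measure 114 mm over their backs; the gripper's body (76 mm by 85 mm) begins 54 mm behind the grasp point. The pads swing forward as they close: fully open they stand 13 mm farther back than shut.
Start: joints at [1.315, 0.321, -0.07, 1.45, 0.023, 1.371, -0.057], TCP at [0.173, -0.627, 0.253] pointing down, gripper open.
Joint ranges: [-2.86, 2.86], [-0.3, 2.09], [-1.38, 1.24], [0.06, 2.45], [-1.56, 4.7], [0.09, 2.05], [-2.69, 2.69]. Speed limits (rad/s): [2.57, 2.57, 3.14, 3.14, 3.14, 3.14, 3.14].

### API

Orientations are given as a unit quaternion [x, y, z, w].
In Python, from rig import ctrl, vision gives the robot as it stands. The module is installed in compiled form; this text tells all that it offers.
- The arm moves only by the shell command python3 -m jog 'ROWS' [FORCE]. ROWS is JSON, a list that holds one entry, the list of rows, each a list of 7 numbers: the turn, a rotation vector about the tool's x, y, z in rad, then the shift along the tool's x, y, z in mm, then the closure, from 0 (fully open) to 1 (shut). In form: [[[rx, ry, rz, dx, dy, dz, hand], ...]]. A call has 1 to 20 rows; each row is the pose to reach, as a shift and turn from the pose commanded when the call began, along the tool's axes at that moment; what a row does not reach only later rows make up. A row lasts 1/10 s, in which the tool goes at most 50 mm and 8.59 degrees, less where a joint would pass 70% of its speed; a pose out of reach is approached as far as the arm can. A call with a gripper value outside its range is refused whole. The fingers move at their own pace and stop on an object; FORCE is the grip in N (left out, the last holds). Time passes only in rows, so rows that repeat a pose let the fingers close. It gives the time, the measured TCP pose, the force and the opening at its end, in the units of the state.
- ctrl.observe(): the state, without advancing time (a new reading comes with each control period).
- vision.snapshot(name): name is "scene" or "side" or "wrist"; returns the picture (400x640x3 uint8, red, green, blue); there is no depth.
- vision.camera_model(name): a dict with "fx", "fy", "cx", "cy" (pixels), "k1" (the pictures are not rectified: a ray, as slopes to the right and down, at radius r is drawn at 1 + k1 r^2 times it, then the intrinsics apply), "world_from_camera" (4x4, takes a point from camera to world coordinates); the wrist camera has in their place "T_tool_cam" (4x4, takes a point from camera to tool coordinates, whose origin is the TCP and whose axes are the tool frame's). Camera axes: x right, y up, looking along -z (the intrinsics and any distortion apply to the point x, -y, -z); pixel columns grow to the right and rows downward; lengths in m; the calibration is good to about 2 mm. A picture is of the moment at which its call begins: read the wrist's pose just before it. camera_model takes no time and is no camera call.
- ctrl.sign_off(): hands the job in, once; it reports no verdict.
The state is a dict: "time": time; "joint_pos": joint angles; "qd": joint speeds; "effort": joint torques, N m; "eef_pos": TCP position; "tool_rot": TCP orientation; "contact_force": force on the tool from outside, world axes, zero at the start; "moment": the same for the moment, N m; "gripper_width": finger opening in m.
Only numpy, scipy, OpenCV 4.12 (cv2) and the standard library are available. Lean on these libraries where they do the work, as an engineer would, in place of code of your own. Each camera call takes 0.05 s, during which the arm holds its last target.

### The job

The splash guard on the griddle is held by two quarter-turn lock bolts; one is already locked, the other is parked in the rack. Take that T-handled bolt, feel its T-head through the slot of the empty lock, press it down gently against the spring (never over 45 N on the griddle) and turn it a quarter turn clockwise to its stop, then let it spring up home and let go, so that it stays locked and upright. Leave the plain pin, the bottle and the bowl where they are.

Things in the scene. Friction and masses are not known exactly. Their poses are not given: they have to be found in the camera images.
- bolt: Loose stainless quarter-turn lock bolt, 0.16 kg, parked upright in one of the rack's two wells. Origin: centre of the underside of its round shoulder (30 mm diameter, 5 mm thick); z up its shank, x along its T-handle. Above the shoulder a 12 mm round stem, below it a 9 mm shank. The same after half a turn.
- handle (a point): Middle of the bolt's T-handle, 38 mm above its origin: a bar 54 mm long (x), 12 mm wide (y), 20 mm high. Hold it firmly: pushed at the head, the bolt can swing a little in a light grip.
- head (a point): Middle of the bottom face of the bolt's T-head, 21.5 mm below its origin. The head is 30 mm long (x, parallel to the handle), 9 mm wide (y), 8 mm high; its upper face is 13.5 mm below the origin.
- griddle: Fixed table-top griddle: steel ledge 57 mm high, splash guard along its x. Origin: on the counter under the middle of the empty lock, z up. The guard's foot on the ledge (60 mm high) has a 64 mm square window with the floating lock unit in it. The second foot, 190 mm along +x, has its bolt locked already, handle square across the guard: so the finished one should look.
- guard (a point): Top of the upright splash guard abreast of the empty lock: 3 mm sheet, 88 mm to the lock's +y side, 166 mm above the counter. The hot plate with clams lies beyond it. Axes as the griddle.
- lock (a point): Nominal middle of the empty lock, on top of its pressure plate, 66 mm above the counter; axes as the griddle. The plate is 44 mm square, its slot 33 mm long (x) by 11 mm wide (y), edges broken 0.8 mm. The lock unit floats: it sits up to 5 mm off along x and along y, not turned, and takes 15 N to push aside. This reading does not show where: see it or feel for the slot.
- strike (a point): 19 mm under lock: height of the underside of the strike bar, which floats with the plate; its slot is 36 by 14 mm. Below it the T-head is free to turn, clockwise from above only, to stops at about 95 degrees. There, let up, the head rises 3 mm into a 14 mm wide cross notch and is held.
- seat (a joint): How far the bolt's shoulder has pressed the sprung pressure plate down: 0 to 0.008 m. The spring pushes up with 6 N at 0 and 1 N more per mm (14 N at the end). The head can turn from about 0.0055 on; locked in the notch it reads 0.0025, not locked 0 after letting go.
- rack: Fixed steel parking rack, 200 (x) by 66 (y) by 45 mm high; origin: centre of its underside. Two slotted wells, 40 (x) by 16 mm (y), lie 50 mm either side of its middle along x; bolt and pin hang in them by their shoulders at the rack's top.
- pin: Bystander in the other well: plain steel pin with a 24 mm ball knob, no T. Origin: centre of its shoulder's underside.
- sauce: Bystander: sauce bottle, 60 mm in diameter, 160 mm tall, red cap. Origin: centre of its underside.
- bowl: Bystander: white bowl, 100 mm in diameter, 45 mm tall. Origin: centre of its underside.
Things that resemble listed ones, but are neither listed nor needed, are in the scene too. Leave any orange or turquoise look-alike of the bolt alone.

How it is judged:
On the way:
1. the T-head has been passed through the slot: handle along the guard, shoulder within 5 mm of the plate's rest height (z of bolt in the frame of lock below 0.005 m and horizontal distance between bolt and lock below 0.012 m and angle between the x axis of bolt and the x axis of griddle, either way round below 0.25 rad), for 0.1 s.
At the end, for the whole second after the job is handed in: The bolt stands upright (within 7 degrees) in the empty lock, within 12 mm of its nominal middle, its handle square across the guard within 12 degrees, T-head up in the notch: the pressure plate is held 1.2 to 4.2 mm down (2.5 nominal). It is at rest and let go (angle between the x axis of bolt and the y axis of griddle, either way round below 0.21 rad and horizontal distance between bolt and lock below 0.012 m and angle between bolt's own z axis and vertical below 0.12 rad and value of joint seat between 0.0012 and 0.0042 m and z of bolt in the frame of lock between -0.006 and 0.001 m and linear speed of bolt below 0.02 m/s); the robot touches nothing.
It fails at once if the bolt is forced against the griddle or its lock with more than 45 N (contact force between bolt and griddle above 45 N).
It fails at once if the robot pushes on the griddle, guard or lock with more than 45 N (contact force between any of the fingers, the arm and griddle above 45 N).
It fails at once if the plain pin, the bottle or the bowl is moved more than 15 mm (distance of any of pin, sauce, bowl from where it was at the start of the episode above 0.015 m).
It also fails if it takes over 72 s, if anything falls off the work surface, if the arm or the gripper's body presses on something with over 40 N, if the wrist force passes 120 N, or if a joint passes its speed limit or range.

## Working session

There is one attempt and no reset: what is moved stays moved. The work goes in short steps, Python scripts to look and compute and a shell command to move; the robot and the scene stay as the last step left them, time stands still between calls to the robot, and variables do not carry over. Pictures are saved under pics/ and viewed, and the job is handed in when it is done.

```bash
mkdir -p pics; ls; cat > h.py <<'E'
import numpy as np, cv2
from rig import ctrl, vision
from scipy.spatial.transform import Rotation as R
def snap(name,fn):
    s=ctrl.observe(); im=vision.snapshot(name); cv2.imwrite('pics/'+fn+'.png',im[:,:,::-1]); return s,im
def cam(name,s=None):
    m=vision.camera_model(name)
    if name=='wrist':
        T=np.eye(4);T[:3,:3]=R.from_quat(s['tool_rot']).as_matrix();T[:3,3]=s['eef_pos']
        return m,T@np.array(m['T_tool_cam'])
    return m,np.array(m['world_from_camera'])
def ray(name,uv,s=None):
    m,T=cam(name,s); K=np.array([[m['fx'],0,m['cx']],[0,m['fy'],m['cy']],[0,0,1.]])
    xd=(uv[0]-m['cx'])/m['fx'];yd=(uv[1]-m['cy'])/m['fy'];x,y=xd,yd
    for _ in range(50):
        f=1+m['k1']*(x*x+y*y);x,y=xd/f,yd/f
    return T[:3,3],T[:3,:3]@np.array([x,-y,-1])
def onz(name,uv,z,s=None):
    o,d=ray(name,uv,s);return o+d*(z-o[2])/d[2]
def proj(name,p,s=None):
    m,T=cam(name,s);q=np.linalg.inv(T)@np.r_[p,1];x,y=q[0]/-q[2],-q[1]/-q[2]
    f=1+m['k1']*(x*x+y*y);return np.array([m['fx']*x*f+m['cx'],m['fy']*y*f+m['cy']])
E
python3 - <<'E'
from h import *
for n in ['scene','side','wrist']:
    s,im=snap(n,n+'0')
print(s)
for n in ['scene','side','wrist']: print(cam(n,s))
E
```

```text
pics
{'time': 0.1, 'joint_pos': array([ 1.3151234 ,  0.32174884, -0.07007702,  1.45155698,  0.02257856,
        1.37079991, -0.05689633]), 'qd': array([-0.00051472, -0.00162827, -0.00139962, -0.00207798, -0.00017976,
        0.00179563, -0.00015451]), 'effort': array([-1.15437579e-04, -4.94876540e+01, -3.84032568e-01, -3.15211236e+01,
        1.30796517e-02,  7.38709874e-03, -1.29638551e-05]), 'eef_pos': array([ 0.17307261, -0.62607263,  0.2523308 ]), 'tool_rot': array([ 7.95779789e-01, -6.05585487e-01, -7.09053148e-04, -4.92463219e-04]), 'contact_force': array([-0.43386242, -0.33507753, -0.36807938]), 'moment': array([ 0.03632436, -0.00339419, -0.01201431]), 'gripper_width': 0.08543944817244431}
({'fx': 477.4071956725399, 'fy': 477.4071956725399, 'cx': 317.38038931151857, 'cy': 202.24214220726515, 'k1': -0.021341688255218032, 'world_from_camera': array([[ 0.69186443, -0.4525576 ,  0.56259687,  1.08421813],
       [ 0.7220095 ,  0.43913254, -0.53466334, -0.66044891],
       [-0.00508863,  0.77611483,  0.63057107,  0.80966966],
       [ 0.        ,  0.        ,  0.        ,  1.       
[... 934 characters left out ...]
27.26912296731103, 'cx': 317.0314459854423, 'cy': 204.2846217389201, 'k1': -0.008208674483541118, 'T_tool_cam': array([[ 9.99999736e-01,  6.89583186e-04,  2.28548692e-04,
         8.20236519e-05],
       [ 7.25739436e-04, -9.62379143e-01, -2.71709143e-01,
        -7.01424110e-02],
       [ 3.25844378e-05,  2.71709237e-01, -9.62379390e-01,
        -1.21660925e-01],
       [ 0.00000000e+00,  0.00000000e+00,  0.00000000e+00,
         1.00000000e+00]])}, array([[ 0.26583186,  0.92760535,  0.2624533 ,  0.24076428],
       [-0.96401781,  0.25628645,  0.07061811, -0.60765633],
       [-0.00175749, -0.2717822 ,  0.96235718,  0.37398614],
       [ 0.        ,  0.        ,  0.        ,  1.        ]]))
```

View pics/scene0.png

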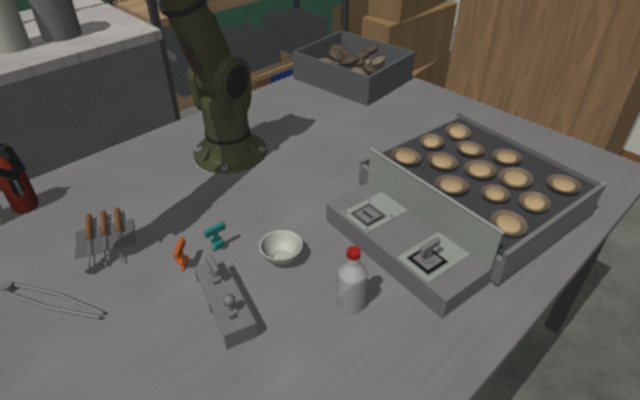

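View pics/side0.png

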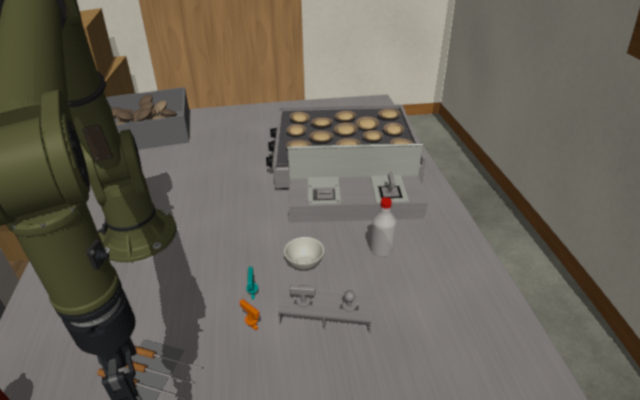

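View pics/wrist0.png

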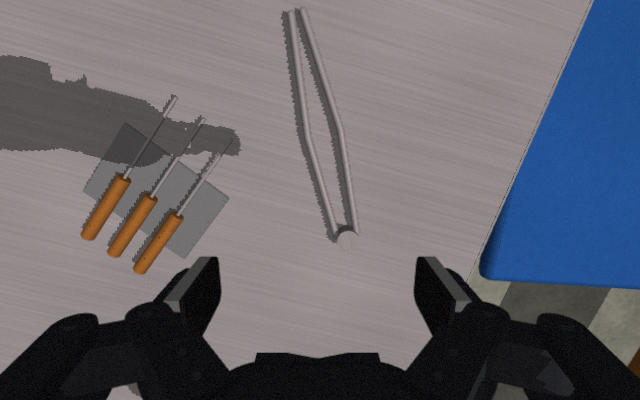

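The scene view shows the bolt at about (209,266), with the pin at (229,302). The empty lock is at (368,215) and the locked one at (430,255). The side view has the bolt at (302,292) and the empty lock at (324,193).

```bash
python3 - <<'E'
from h import *
a=cv2.imread('pics/scene0.png');b=cv2.imread('pics/side0.png')
cv2.imwrite('pics/c1.png',np.hstack([cv2.resize(a[230:350,180:270],None,fx=4,fy=4,interpolation=2),cv2.resize(b[270:340,270:380],(440,480//480*280),interpolation=2) if 0 else cv2.copyMakeBorder(cv2.resize(b[270:340,270:380],None,fx=4,fy=4,interpolation=2),0,200,0,0,0)]))
cv2.imwrite('pics/c2.png',np.hstack([cv2.resize(a[180:280,320:450],None,fx=3,fy=3,interpolation=2),cv2.copyMakeBorder(cv2.resize(b[165:225,280:420],None,fx=3,fy=3,interpolation=2),0,120,0,0,0)]))
def tri(u1,u2):
    o1,d1=ray('scene',u1);o2,d2=ray('side',u2)
    t=np.linalg.lstsq(np.c_[d1,-d2],o2-o1,rcond=None)[0]
    p,q=o1+d1*t[0],o2+d2*t[1];return (p+q)/2,np.linalg.norm(p-q)
print(tri((209,263),(302,289)))
for n,u in [('scene',(211,265)),('side',(302,290))]: print(onz(n,u,.083))
print('emptylock',onz('scene',(368,214),.066),onz('side',(324,193),.066))
print('locked h',onz('scene',(430,246),.098),onz('side',(391,180),.098))
E
```

```text
(array([ 0.43292576, -0.35144915,  0.09267811]), np.float64(0.0013396957891085408))
[ 0.43124512 -0.34684123  0.083     ]
[ 0.43339467 -0.34632052  0.083     ]
emptylock [0.53744723 0.0262523  0.066     ] [0.5361121 0.0222801 0.066    ]
locked h [0.72218556 0.01265709 0.098     ] [0.72572364 0.00944024 0.098     ]
```

View pics/c1.png

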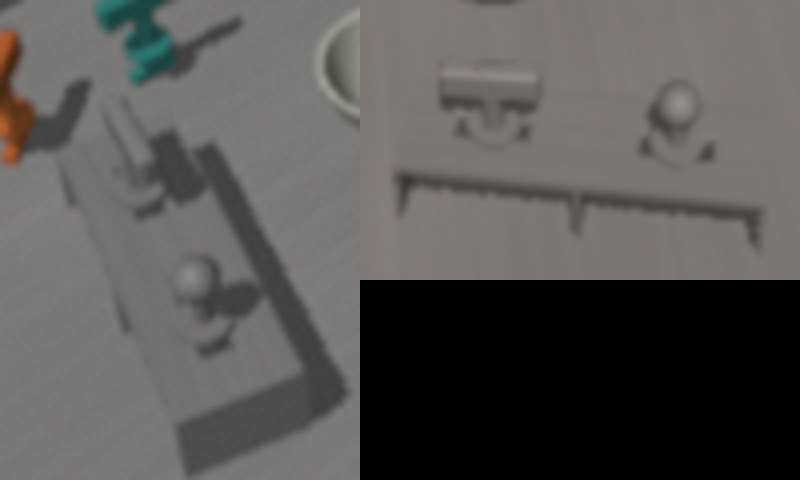

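View pics/c2.png

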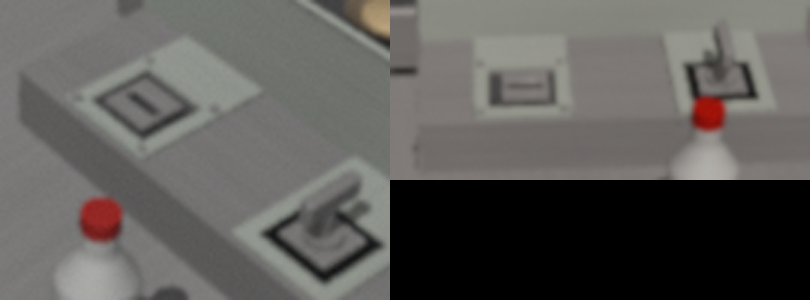

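```bash
cat >> h.py <<'E'
def delta(p,ang,s=None):
    """target TCP p, tool x-axis world angle (deg), pointing straight down -> row"""
    s=s or ctrl.observe(); R0=R.from_quat(s['tool_rot']); a=np.radians(ang)
    x=np.array([np.cos(a),np.sin(a),0]);z=np.array([0,0,-1.]);Rt=R.from_matrix(np.c_[x,np.cross(z,x),z])
    rv=(R0.inv()*Rt).as_rotvec(); d=R0.inv().apply(np.array(p)-s['eef_pos'])*1000
    print('row',rv.round(3),d.round(1)); return rv,d
E
python3 - <<'E'
from h import *
a=onz('side',(290,289),.09);b=onz('side',(315,290.3),.09);print(a,b,np.degrees(np.arctan2(*(b-a)[1::-1])))
a=onz('scene',(207,256),.09);b=onz('scene',(215,270),.09);print(a,b,np.degrees(np.arctan2(*(b-a)[1::-1])))
delta([.433,-.347,.25],-95)
E
```

```text
[ 0.40825237 -0.3460099   0.09      ] [ 0.45987382 -0.35769518  0.09      ] -12.754793760535602
[ 0.40987618 -0.34125077  0.09      ] [ 0.4549527  -0.35188032  0.09      ] -13.268583693143377
row [0.    0.002 0.357] [-199.7 -324.9    2.7]
```

```bash
python3 -m jog '[[[0,0,0.1,-40,-65,0,0],[0,0,0.2,-80,-130,0,0],[0,0,0.3,-120,-195,0,0],[0,0,0.4,-160,-260,0,0],[0,0.002,0.49,-200,-325,2,0],[0,0.002,0.49,-200,-325,2,0],[0,0.002,0.49,-200,-325,2,0],[0,0.002,0.49,-200,-325,2,0],[0,0.002,0.49,-200,-325,2,0],[0,0.002,0.49,-200,-325,2,0],[0,0.002,0.49,-200,-325,2,0],[0,0.002,0.49,-200,-325,2,0]]]'
python3 - <<'E'
from h import *
s,im=snap('wrist','w1');print(s['eef_pos'],s['tool_rot'],s['joint_pos'])
E
```

```text
time: 1.35
eef_pos: [0.4319, -0.3487, 0.2512]
tool_rot: [-0.624, 0.781, -0.001, -0.001]
contact_force: [0.2, -0.3, -0.7]
gripper_width: 0.0853
[ 0.43186763 -0.3486552   0.25115479] [-6.23909270e-01  7.81495924e-01 -7.06458560e-04 -9.18418144e-04] [ 0.87989248  0.13269069 -0.27302216  1.68666524  0.03900339  1.32644202
 -1.19437713]
```

View pics/w1.png

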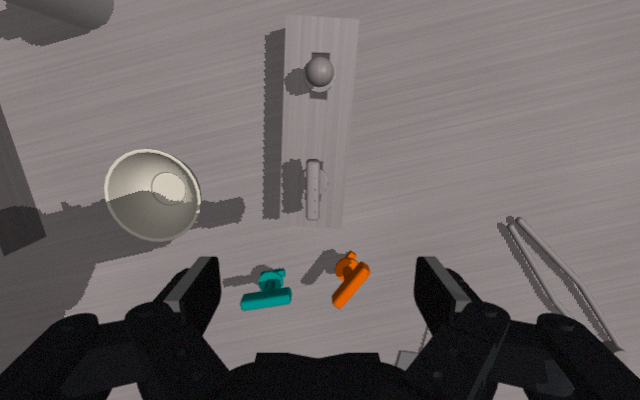

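The wrist view shows the bolt handle from (313,160) to (313,220), aligned with the tool's y axis. J7 would run out of range on the later clockwise turn, so I'll use the opposite (half-turn) grasp.

```bash
python3 - <<'E'
from h import *
im=cv2.imread('pics/w1.png');cv2.imwrite('pics/w1c.png',cv2.resize(im[140:240,260:380],None,fx=5,fy=5,interpolation=2))
E
python3 -m jog '[[[0,0,-0.15,0,0,0,0],[0,0,-0.3,0,0,0,0],[0,0,-0.45,0,0,0,0],[0,0,-0.6,0,0,0,0],[0,0,-0.75,0,0,0,0],[0,0,-0.9,0,0,0,0],[0,0,-1.05,0,0,0,0],[0,0,-1.2,0,0,0,0],[0,0,-1.35,0,0,0,0],[0,0,-1.5,0,0,0,0],[0,0,-1.57,0,0,0,0],[0,0,-1.57,0,0,0,0]]]'
python3 -m jog '[[[0,0,-0.15,0,0,0,0],[0,0,-0.3,0,0,0,0],[0,0,-0.45,0,0,0,0],[0,0,-0.6,0,0,0,0],[0,0,-0.75,0,0,0,0],[0,0,-0.9,0,0,0,0],[0,0,-1.05,0,0,0,0],[0,0,-1.2,0,0,0,0],[0,0,-1.35,0,0,0,0],[0,0,-1.5,0,0,0,0],[0,0,-1.57,0,0,0,0],[0,0,-1.57,0,0,0,0],[0,0,-1.57,0,0,0,0],[0,0,-1.57,0,0,0,0]]]'
python3 - <<'E'
from h import *
s,im=snap('wrist','w2');print(s['eef_pos'],s['tool_rot'],s['joint_pos'])
cv2.imwrite('pics/w2c.png',cv2.resize(im[140:240,260:380,::-1],None,fx=5,fy=5,interpolation=2))
E
```

```text
time: 2.6
eef_pos: [0.4325, -0.348, 0.2513]
tool_rot: [0.994, -0.111, 0.0, 0.001]
contact_force: [0.2, -0.1, -0.2]
gripper_width: 0.0854
time: 4.0
eef_pos: [0.433, -0.3473, 0.2513]
tool_rot: [0.782, 0.624, -0.001, 0.001]
contact_force: [-0.9, 0.5, -0.1]
gripper_width: 0.0851
[ 0.43299717 -0.34732755  0.25131622] [ 7.81723950e-01  6.23623737e-01 -6.60098072e-04  8.15659080e-04] [ 1.06848173  0.14876755 -0.48528814  1.67996922  0.0730729   1.32928857
  1.91707715]
```

View pics/w1c.png

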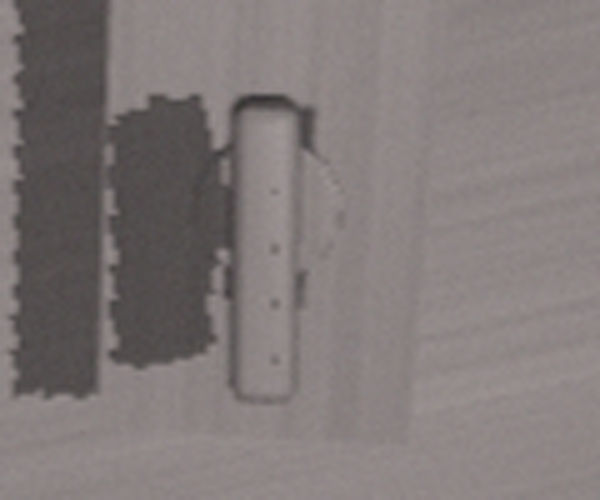

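View pics/w2.png

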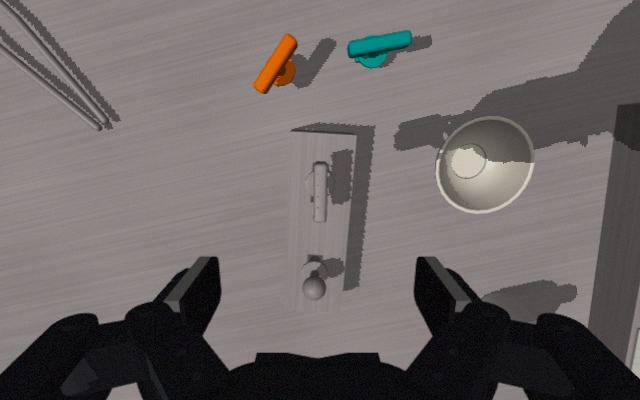

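```bash
python3 - <<'E'
from h import *
s=ctrl.observe()
s1=dict(eef_pos=np.array([ 0.43186763,-0.3486552,0.25115479]),tool_rot=np.array([-6.23909270e-01,7.81495924e-01,-7.06458560e-04,-9.18418144e-04]))
print(onz('wrist',(313,190),.093,s1),onz('wrist',(320,191.5),.093,s))
for S,u,v in [(s1,(313.2,163),(312.6,218)),(s,(320.6,164),(320,219))]:
    a=onz('wrist',u,.093,S);b=onz('wrist',v,.093,S);print(np.degrees(np.arctan2(*(b-a)[1::-1]))%180,np.linalg.norm(a-b))
    print(np.degrees(np.arctan2(*R.from_quat(S['tool_rot']).as_matrix()[1::-1,0])))
delta([.4325,-.347,.11],77)
E
```

```text
[ 0.43411491 -0.34641891  0.093     ] [ 0.43343522 -0.34447501  0.093     ]
166.35767278394562 0.049640553866620946
-102.79558481037976
166.69974608373366 0.049754771363169956
77.19355660703707
row [0.    0.002 0.003] [  0.4  -0.7 141.3]
```

View pics/w2c.png

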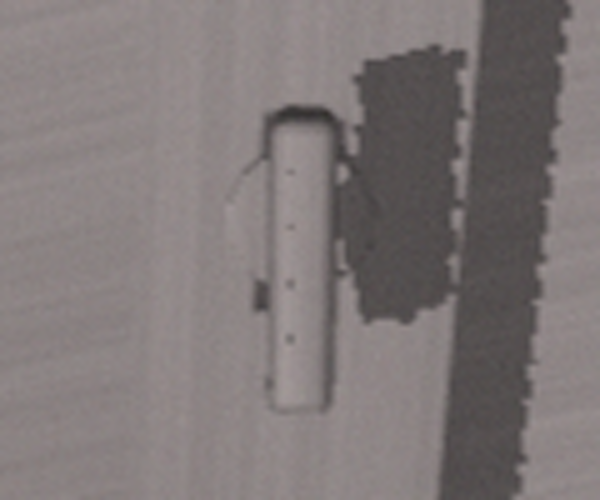

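```bash
python3 - <<'E'
from h import *
delta([.4338,-.3457,.086],76.5)
E
```

```text
row [0.    0.002 0.012] [  2.    0.3 165.3]
```

```bash
python3 -m jog '[[[0,0.002,0.012,2,0.4,40,0.3],[0,0.002,0.012,2,0.4,80,0.3],[0,0.002,0.012,2,0.4,120,0.3],[0,0.002,0.012,2,0.4,140,0.3],[0,0.002,0.012,2,0.4,155,0.3],[0,0.002,0.012,2,0.4,165,0.3],[0,0.002,0.012,2,0.4,165,0.3],[0,0.002,0.012,2,0.4,165,0.5],[0,0.002,0.012,2,0.4,165,0.7],[0,0.002,0.012,2,0.4,165,0.75],[0,0.002,0.012,2,0.4,165,0.8],[0,0.002,0.012,2,0.4,165,0.85]]]' 40
python3 - <<'E'
from h import *
s,im=snap('wrist','w3');print(s['eef_pos'],s['tool_rot'],s['contact_force'])
snap('side','s3')
E
```

```text
time: 5.25
eef_pos: [0.4342, -0.3457, 0.0867]
tool_rot: [0.785, 0.62, 0.0, 0.001]
contact_force: [-0.9, -0.0, -0.1]
gripper_width: 0.0131
[ 0.43415279 -0.34570697  0.08670828] [7.84771963e-01 6.19784370e-01 1.97498056e-04 5.11705859e-04] [-0.90557272 -0.01794741 -0.08210139]
```

View pics/w3.png

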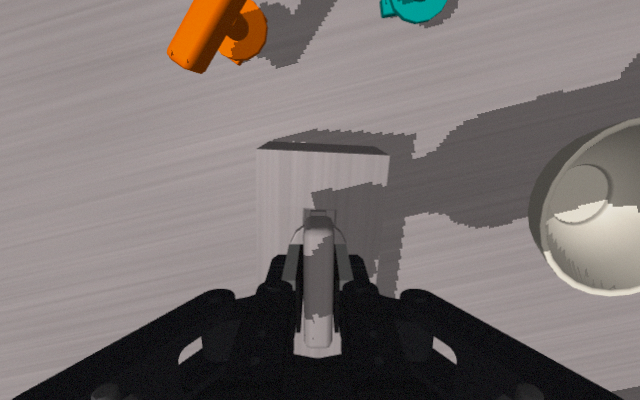

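```bash
python3 -m jog '[[[0,0,0,0,0,0,1],[0,0,0,0,0,0,1],[0,0,0,0,0,0,1],[0,0,0,0,0,0,1],[0,0,0,0,0,0,1]]]' 100
python3 - <<'E'
from h import *
print(ctrl.observe())
E
```

```text
time: 5.85
eef_pos: [0.4342, -0.3456, 0.0867]
tool_rot: [0.785, 0.62, 0.0, 0.0]
contact_force: [-0.4, -0.1, 4.8]
gripper_width: 0.0107
{'time': 5.85, 'joint_pos': array([ 1.03693975,  0.30099555, -0.4710527 ,  1.86137314,  0.15885125,
        1.01522258,  1.83716042]), 'qd': array([ 2.08485925e-03,  3.12851721e-05,  1.14257537e-03, -1.60562845e-03,
        1.30131338e-03, -7.08826151e-04,  2.17711247e-03]), 'effort': array([ 2.97706509e-01, -3.82764924e+01, -3.24501447e+00, -2.56710845e+01,
        2.15853229e-01, -5.15181664e-01,  4.52873181e-03]), 'eef_pos': array([ 0.43419098, -0.34559576,  0.08665118]), 'tool_rot': array([7.84718419e-01, 6.19852266e-01, 2.00309630e-04, 3.61573606e-04]), 'contact_force': array([-0.36072914, -0.14348763,  4.76038189]), 'moment': array([0.26542016, 0.21789178, 0.01531832]), 'gripper_width': 0.010701147448869904}
```

```bash
python3 -m jog '[[[0,0,0,0,0,-10,1],[0,0,0,0,0,-25,1],[0,0,0,0,0,-60,1],[0,0,0,0,0,-100,1],[0,0,0,0,0,-140,1],[0,0,0,0,0,-163,1],[0,0,0,0,0,-163,1],[0,0,0,0,0,-163,1]]]'
python3 - <<'E'
from h import *
s,im=snap('wrist','w4');print(s['eef_pos'],s['contact_force'])
delta([.537,.022,.25],86)
E
```

```text
time: 6.65
eef_pos: [0.4337, -0.3456, 0.2495]
tool_rot: [0.785, 0.62, 0.0, 0.0]
contact_force: [0.7, -0.1, -2.4]
gripper_width: 0.0105
[ 0.43372111 -0.34556572  0.24948346] [ 0.7157312  -0.11026507 -2.36028288]
row [-0.001 -0.001 -0.164] [381.3  15.9  -1.5]
```

View pics/w4.png

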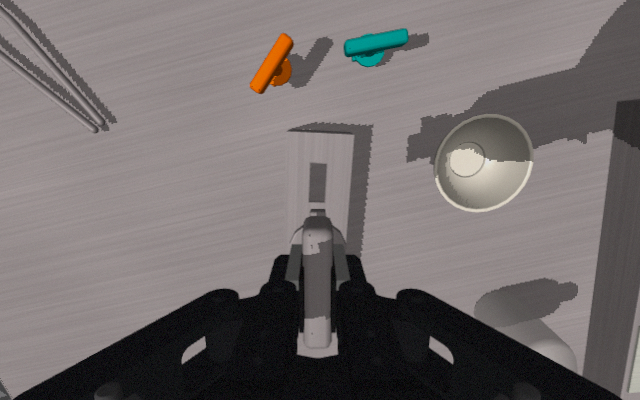

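```bash
python3 - <<'E'
from h import *
print(onz('scene',(352,300),.02),onz('side',(382,248),.02),onz('side',(386,202),.16))
E
```

```text
[ 0.66479474 -0.16361014  0.02      ] [ 0.6557277  -0.17921705  0.02      ] [ 0.65775747 -0.17035082  0.16      ]
```

```bash
python3 -m jog '[[[0,0,-0.02,35,1,0,1],[0,0,-0.04,75,3,0,1],[0,0,-0.06,115,5,0,1],[0,0,-0.08,155,7,0,1],[0,0,-0.1,195,8,0,1],[0,0,-0.12,235,10,0,1],[0,0,-0.14,275,12,0,1],[0,0,-0.16,315,14,0,1],[0,0,-0.164,350,15,0,1],[0,0,-0.164,381,16,0,1],[0,0,-0.164,381,16,0,1],[0,0,-0.164,381,16,0,1],[0,0,-0.164,381,16,0,1]]]'
python3 - <<'E'
from h import *
s,im=snap('wrist','w5');print(s['eef_pos'],s['tool_rot'],s['joint_pos'])
cv2.imwrite('pics/w5c.png',cv2.resize(im[60:340,180:460,::-1],None,fx=2.1,fy=2.1,interpolation=2))
E
```

```text
time: 8.0
eef_pos: [0.537, 0.0199, 0.2481]
tool_rot: [0.732, 0.681, -0.001, -0.0]
contact_force: [0.1, -0.3, -1.6]
gripper_width: 0.0103
[0.53703803 0.01993925 0.24805039] [ 7.31856618e-01  6.81457926e-01 -8.90263402e-04 -4.38499768e-04] [ 0.65586366  0.15003481 -0.80771615  1.71410852  0.11185037  1.32682873
  1.3259605 ]
```

View pics/w5.png

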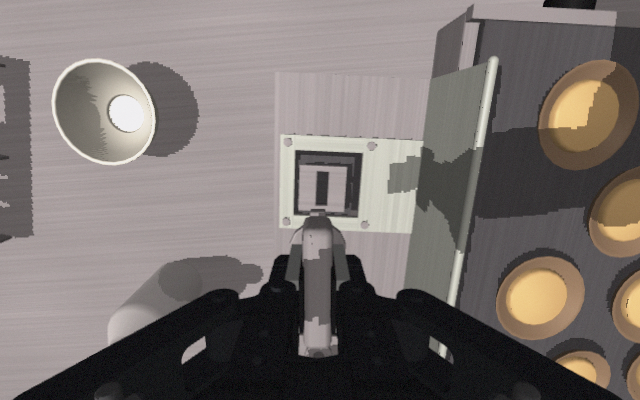

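View pics/w5c.png

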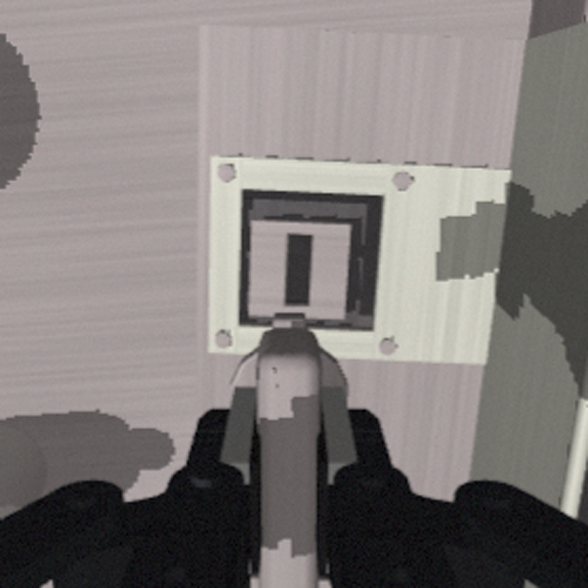

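```bash
python3 - <<'E'
from h import *
im=cv2.imread('pics/w5.png')
cv2.imwrite('pics/w5d.png',cv2.resize(im[125:245,265:385],None,fx=5,fy=5,interpolation=2))
E
```

```text
(no output)
```

View pics/w5d.png

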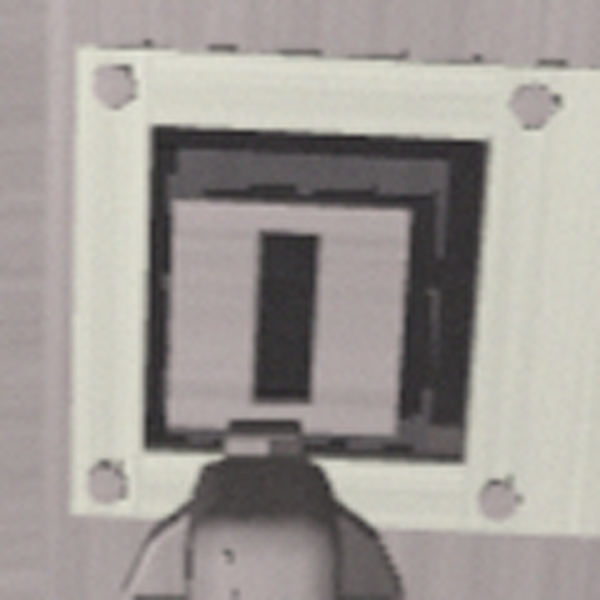

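```bash
python3 - <<'E'
from h import *
s=dict(eef_pos=np.array([0.53703803,0.01993925,0.24805039]),tool_rot=np.array([7.31856618e-01,6.81457926e-01,-8.90263402e-04,-4.38499768e-04]))
f=lambda c:(265+c[0]/5-.4,125+c[1]/5-.4)
for n,z,cs in [('win',.06,[(152,127),(490,143),(465,462),(145,447)]),('plate',.066,[(173,200),(413,210),(400,437),(165,428)]),('slot',.066,[(261,233),(320,236),(312,402),(254,398)])]:
    P=np.array([onz('wrist',f(c),z,s) for c in cs]);
    v=(P[2]+P[3]-P[0]-P[1])/2;w=(P[1]+P[2]-P[0]-P[3])/2
    print(n,P.mean(0),'len',np.linalg.norm(v),np.linalg.norm(w),np.degrees(np.arctan2(v[1],v[0])),np.degrees(np.arctan2(w[1],w[0]))-90)
M=R.from_quat(s['tool_rot']).as_matrix();print('toolx ang',np.degrees(np.arctan2(M[1,0],M[0,0])))
# predicted head: grasp 3mm ahead, head bottom 60.. 
for dz in [0.0]:
  base=s['eef_pos']+np.array([0,0,0])
  for dx in (-15,15):
    for dy in (-4.5,4.5):
      for zz in (-63,-55):
        p=s['eef_pos']+M@np.array([dy,dx,-zz])/1000
        print((dx,dy,zz),proj('wrist',p,s).round(1), (5*(proj('wrist',p,s)-[265,125])).round(0))
E
```

```text
win [0.53729987 0.02996334 0.06      ] len 0.06312772713889381 0.06368764018920782 -6.4565122221168405 -6.87077024400358
plate [0.53989309 0.02480315 0.066     ] len 0.04441837107926382 0.04524760202745223 -6.4646875064737594 -6.46269478596497
slot [0.53938682 0.02463974 0.066     ] len 0.03228851231831556 0.011153196008971068 -6.425909730290897 -7.640993762011391
toolx ang 85.91544176074585
(-15, -4.5, -63) [308.8 205.2] [219. 401.]
(-15, -4.5, -55) [308.5 209.1] [218. 420.]
(-15, 4.5, -63) [324.2 205.2] [296. 401.]
(-15, 4.5, -55) [324.5 209.1] [297. 420.]
(15, -4.5, -63) [309.2 252.3] [221. 637.]
(15, -4.5, -55) [308.9 257.9] [220. 665.]
(15, 4.5, -63) [323.9 252.3] [295. 637.]
(15, 4.5, -55) [324.2 257.9] [296. 665.]
```

```bash
python3 - <<'E'
from h import *
delta([.538,.0237,.139],83.5)
E
```

```text
row [-0.001  0.001  0.041] [  4.1   0.7 109.3]
```

```bash
python3 -m jog '[[[0,0.001,0.02,4,0.7,20,1],[0,0.001,0.041,4,0.7,50,1],[0,0.001,0.041,4,0.7,80,1],[0,0.001,0.041,4,0.7,98,1],[0,0.001,0.041,4.1,0.7,109,1],[0,0.001,0.041,4.1,0.7,109,1],[0,0.001,0.041,4.1,0.7,109,1],[0,0.001,0.041,4.1,0.7,109,1]]]'
python3 - <<'E'
from h import *
s,im=snap('wrist','w6');print(s['eef_pos'],s['tool_rot'],s['joint_pos'],s['contact_force'])
cv2.imwrite('pics/w6c.png',cv2.resize(im[150:250,250:390,::-1],None,fx=5.5,fy=5.5,interpolation=2))
s,im=snap('side','s6');cv2.imwrite('pics/s6c.png',cv2.resize(im[150:230,270:390,::-1],None,fx=6,fy=6,interpolation=2))
s,im=snap('scene','c6');cv2.imwrite('pics/c6c.png',cv2.resize(im[160:250,320:440,::-1],None,fx=6,fy=6,interpolation=2))
E
```

```text
time: 8.85
eef_pos: [0.5397, 0.0253, 0.1416]
tool_rot: [0.745, 0.667, 0.001, 0.001]
contact_force: [-0.1, 0.5, -2.6]
gripper_width: 0.0104
[0.53973058 0.02526621 0.14162765] [7.45330785e-01 6.66693229e-01 1.29436371e-03 6.95255782e-04] [ 0.60797853  0.25647937 -0.79082658  1.84064269  0.20114517  1.12357882
  1.20589362] [-0.12330965  0.4957734  -2.63676438]
```

View pics/w6c.png

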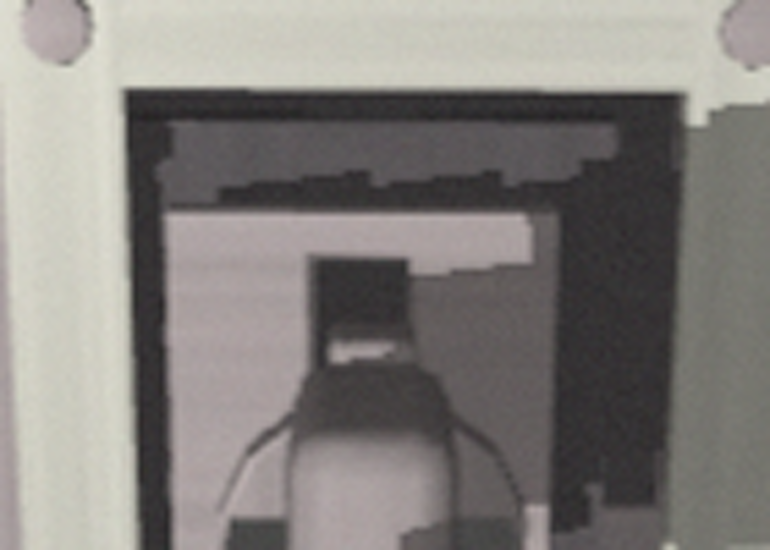

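View pics/s6c.png

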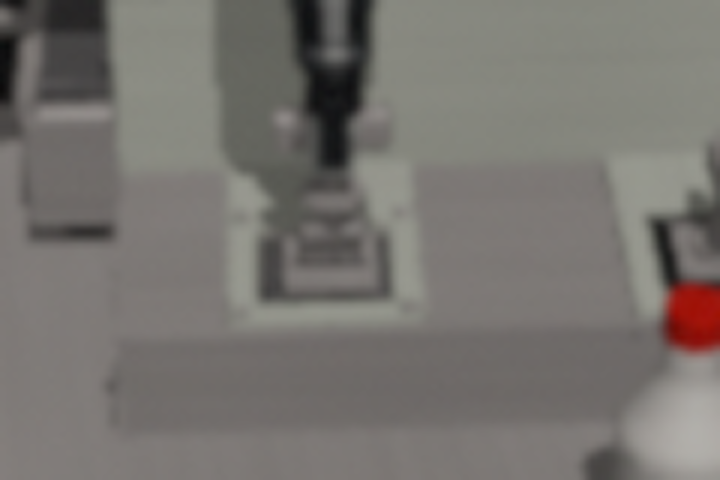

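View pics/c6c.png

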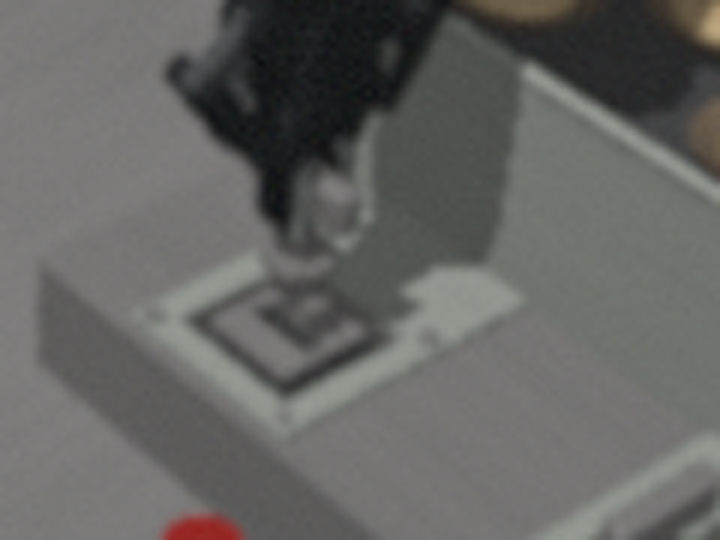

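```bash
python3 - <<'E'
from h import *
s=ctrl.observe();print(s['eef_pos'],s['time'])
s=dict(eef_pos=np.array([0.53973058,0.02526621,0.14162765]),tool_rot=np.array([7.45330785e-01,6.66693229e-01,1.29436371e-03,6.95255782e-04]))
M=R.from_quat(s['tool_rot'])
f=lambda c:(250+c[0]/5.5-.4,150+c[1]/5.5-.4)
g=lambda c,z:(M.inv().apply(onz('wrist',f(c),z,s)-s['eef_pos'])*1000).round(1)
print('slot end L,R',g((311,257),.066),g((409,257),.066))
zt=s['eef_pos'][2]-.0632
for y in (322,330,340,345): print(y,'head bottom-z',g((330,y),zt),g((408,y),zt),'top-z',g((330,y),zt+.008),g((408,y),zt+.008))
P=[onz('wrist',f(c),.06,s) for c in [(125,90),(685,95)]];print('win top edge',P)
P=[onz('wrist',f(c),.066,s) for c in [(163,210),(558,210)]];print('plate top edge',P, [M.inv().apply(p-s['eef_pos'])*1000 for p in P])
E
```

```text
[0.53937693 0.02536958 0.14124056] 9.0
slot end L,R [ -6.4 -17.1  75.6] [  4.7 -17.1  75.6]
322 head bottom-z [ -4.  -13.1  63.2] [  4.3 -13.1  63.2] top-z [ -3.8 -15.5  55.2] [  4.2 -15.5  55.2]
330 head bottom-z [ -4.  -12.3  63.2] [  4.3 -12.2  63.2] top-z [ -3.8 -14.7  55.2] [  4.2 -14.7  55.2]
340 head bottom-z [ -4.  -11.1  63.2] [  4.3 -11.1  63.2] top-z [ -3.8 -13.6  55.2] [  4.2 -13.6  55.2]
345 head bottom-z [ -4.  -10.6  63.2] [  4.3 -10.6  63.2] top-z [ -3.9 -13.1  55.2] [  4.2 -13.   55.2]
win top edge [array([0.50190762, 0.00185126, 0.06      ]), array([0.50959878, 0.06502952, 0.06      ])]
plate top edge [array([0.5149224 , 0.00499401, 0.066     ]), array([0.51989157, 0.04906804, 0.066     ])] [array([-22.97726369, -22.61256772,  75.54248123]), array([ 21.3759645 , -22.5680915 ,  75.58706456])]
```

```bash
python3 - <<'E'
from h import *
im=cv2.imread('pics/s6.png')
cv2.imwrite('pics/s6d.png',cv2.resize(im[160:206,300:350],None,fx=12,fy=12,interpolation=2))
s=ctrl.observe();M=R.from_quat(s['tool_rot']).as_matrix()
for nm,c in [('TCPaxis',[0,0]),('est',[0,1.6])]:
  for z in (0,30,38,46,60):
    p=s['eef_pos']+M@np.array([c[0],c[1],z+3])/1000
    print(nm,z,((proj('side',p)-[300,160])*12+6).round(0),((proj('scene',p)-[320,160])*6+3).round(0))
p0=s['eef_pos']+M@np.array([-.85,-.6,75.3])/1000
for a,b in [(-22,-22),(-22,22),(22,-22),(22,22),(0,-16.5),(0,16.5)]:
    p=p0+M@np.array([a,b,0])/1000
    print('plate',a,b,((proj('side',p)-[300,160])*12+6).round(0),((proj('scene',p)-[320,160])*6+3).round(0))
E
```

```text
TCPaxis 0 [303. 135.] [305. 187.]
TCPaxis 30 [304. 244.] [300. 248.]
TCPaxis 38 [305. 273.] [299. 264.]
TCPaxis 46 [305. 301.] [298. 280.]
TCPaxis 60 [306. 351.] [295. 307.]
est 0 [310. 135.] [308. 189.]
est 30 [311. 244.] [303. 250.]
est 38 [312. 273.] [302. 266.]
est 46 [312. 301.] [300. 282.]
est 60 [313. 350.] [298. 309.]
plate -22 -22 [214. 453.] [213. 324.]
plate -22 22 [402. 447.] [287. 382.]
plate 22 -22 [209. 346.] [295. 281.]
plate 22 22 [392. 340.] [369. 337.]
plate 0 -16.5 [234. 398.] [263. 310.]
plate 0 16.5 [374. 393.] [319. 352.]
```

View pics/s6d.png

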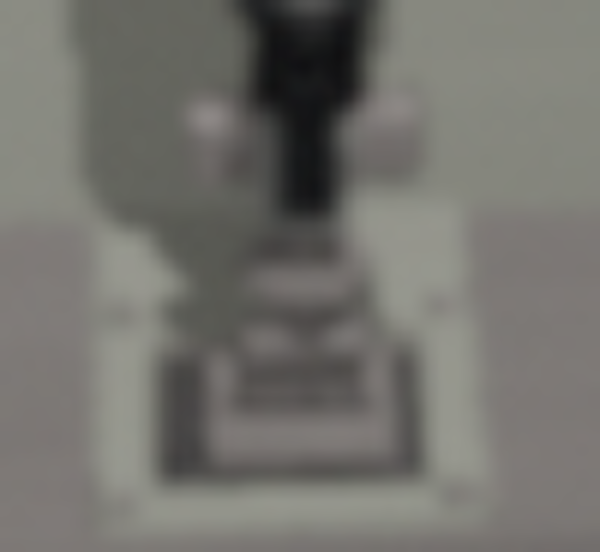

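```bash
python3 -m jog '[[[0,0,0,-0.5,-1.2,0,1],[0,0,0,-1,-2.2,0,1],[0,0,0,-1,-2.2,0,1],[0,0,0,-1,-2.2,0,1],[0,0,0,-1,-2.2,0,1]]]'
python3 - <<'E'
from h import *
s,im=snap('wrist','w7');print(s['eef_pos'],s['tool_rot'],s['qd'].max(),s['contact_force'])
cv2.imwrite('pics/w7c.png',cv2.resize(im[150:250,250:390,::-1],None,fx=5.5,fy=5.5,interpolation=2))
E
```

```text
time: 9.5
eef_pos: [0.5365, 0.0246, 0.1403]
tool_rot: [0.745, 0.667, 0.001, -0.0]
contact_force: [1.3, 0.3, -1.6]
gripper_width: 0.0102
[0.53649528 0.02461911 0.14031919] [ 7.45176599e-01  6.66866964e-01  5.21184623e-04 -1.33682233e-04] 0.0019136132407089406 [ 1.33678061  0.30116406 -1.60143974]
```

View pics/w7c.png

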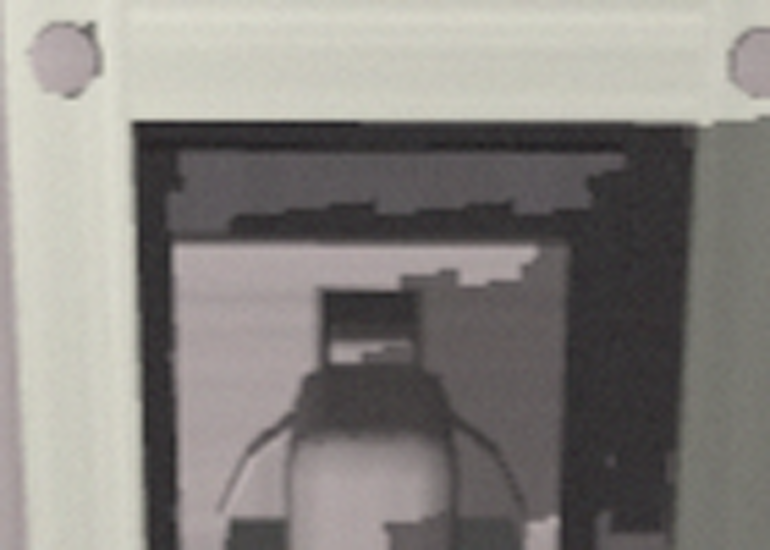

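```bash
python3 - <<'E'
from h import *
s=ctrl.observe();print(s['eef_pos'],s['time'])
M=R.from_quat(s['tool_rot'])
f=lambda c:(250+c[0]/5.5-.4,150+c[1]/5.5-.4)
g=lambda c,z:(M.inv().apply(onz('wrist',f(c),z,s)-s['eef_pos'])*1000).round(1)
print('slot end',g((322,290),.066),g((420,290),.066),'plate',g((172,241),.066),g((568,241),.066))
zt=s['eef_pos'][2]-.0632
print(g((330,342),zt+.008),g((411,342),zt+.008),g((330,325),zt))
im=cv2.imread('pics/w7.png');print(im[190:220,313:322].mean(axis=(1,2)).round(0))
im=cv2.imread('pics/w6.png');print(im[190:220,313:322].mean(axis=(1,2)).round(0))
E
```

```text
[0.53647467 0.02466678 0.14029523] 9.55
slot end [ -5.2 -13.6  74.3] [  5.9 -13.6  74.3] plate [-21.9 -19.3  74.3] [ 22.5 -19.3  74.3]
[ -3.8 -13.4  55.2] [  4.5 -13.4  55.2] [ -4.  -12.8  63.2]
[ 51.  51.  55.  70. 112. 166. 166. 166. 164. 164. 165. 157. 122.  51.
  51.  52.  52.  53.  55.  62.  63.  77. 116. 126. 110. 104.  72.  64.
  64.  64.]
[168. 167. 166. 164. 166. 160. 132.  70.  53.  53.  53.  52.  52.  53.
  52.  51.  52.  52.  54.  63.  65.  76. 117. 142. 133.  91.  70.  62.
  65.  65.]
```

```bash
python3 -m jog '[[[0,0,0,0,0.5,1,1],[0,0,0,0,1,3,1],[0,0,0,0,1,4,1],[0,0,0,0,1,4,1],[0,0,0,0,1,4,1],[0,0,0,0,1,4,1]]]'
python3 - <<'E'
from h import *
s,im=snap('wrist','w8');print(s['eef_pos'],s['tool_rot'],s['qd'].max(),s['contact_force'])
cv2.imwrite('pics/w8c.png',cv2.resize(im[150:250,250:390,::-1],None,fx=5.5,fy=5.5,interpolation=2))
print(im[190:220,313:322].mean(axis=(1,2)).round(0))
E
```

```text
time: 10.15
eef_pos: [0.5375, 0.0245, 0.1363]
tool_rot: [0.745, 0.667, 0.001, -0.0]
contact_force: [-0.8, -0.6, -1.8]
gripper_width: 0.0105
[0.53749958 0.0245439  0.13634998] [ 7.45144542e-01  6.66902788e-01  5.18304033e-04 -1.16537949e-04] 0.002061339234956775 [-0.78432328 -0.62023151 -1.76824073]
[ 52.  52.  57.  74. 124. 165. 165. 164. 163. 164. 164. 158. 127.  52.
  51.  51.  53.  53.  55.  61.  64.  76. 111. 131. 133. 105.  74.  62.
  65.  65.]
```

View pics/w8c.png

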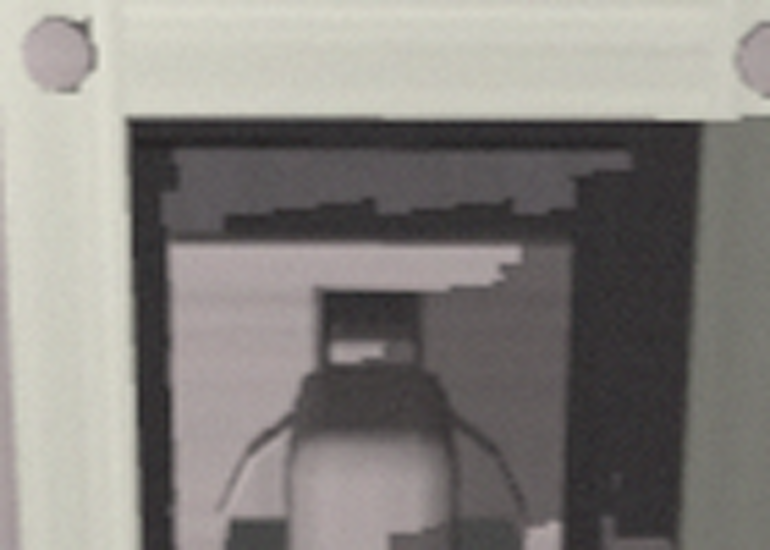

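```bash
python3 -m jog '[[[0,0,0,0,0,2,1],[0,0,0,0,0,4,1],[0,0,0,0,0,6,1],[0,0,0,0,0,6,1]]]'
python3 -m jog '[[[0,0,0,0,0,1,1],[0,0,0,0,0,2,1],[0,0,0,0,0,2,1]]]'
```

```text
time: 10.6
eef_pos: [0.5372, 0.0245, 0.1299]
tool_rot: [0.745, 0.667, 0.0, -0.0]
contact_force: [-0.7, -0.3, -1.8]
gripper_width: 0.0106
time: 10.9
eef_pos: [0.5374, 0.0245, 0.1282]
tool_rot: [0.745, 0.667, 0.0, -0.0]
contact_force: [0.9, -0.2, -2.5]
gripper_width: 0.0104
```

```bash
python3 -m jog '[[[0,0,0,0,0,1,1],[0,0,0,0,0,2,1],[0,0,0,0,0,2,1]]]';python3 -m jog '[[[0,0,0,0,0,1,1],[0,0,0,0,0,2,1],[0,0,0,0,0,2,1]]]'
```

```text
time: 11.2
eef_pos: [0.5374, 0.0245, 0.1262]
tool_rot: [0.745, 0.667, 0.0, -0.0]
contact_force: [0.3, 0.1, -1.6]
gripper_width: 0.0103
time: 11.5
eef_pos: [0.5374, 0.0245, 0.1241]
tool_rot: [0.745, 0.667, 0.0, -0.0]
contact_force: [0.3, 0.3, -2.5]
gripper_width: 0.0103
```

```bash
python3 -m jog '[[[0,0,0,0,0,2,1],[0,0,0,0,0,4,1],[0,0,0,0,0,6,1],[0,0,0,0,0,6,1]]]';python3 -m jog '[[[0,0,0,0,0,2,1],[0,0,0,0,0,4,1],[0,0,0,0,0,6,1],[0,0,0,0,0,6,1]]]';python3 -m jog '[[[0,0,0,0,0,1,1],[0,0,0,0,0,2,1],[0,0,0,0,0,2,1]]]'
```

```text
time: 11.9
eef_pos: [0.5372, 0.0245, 0.1179]
tool_rot: [0.745, 0.667, 0.0, -0.0]
contact_force: [-0.8, -0.3, -1.8]
gripper_width: 0.0105
time: 12.3
eef_pos: [0.5372, 0.0245, 0.1119]
tool_rot: [0.745, 0.667, 0.0, -0.0]
contact_force: [-0.4, 0.3, -2.0]
gripper_width: 0.0101
time: 12.6
eef_pos: [0.5374, 0.0245, 0.1102]
tool_rot: [0.745, 0.667, 0.0, -0.0]
contact_force: [0.3, -0.5, -2.2]
gripper_width: 0.0101
```

Head is 19 mm through with no load. Continuing to the plate spring.

```bash
python3 -m jog '[[[0,0,0,0,0,1,1],[0,0,0,0,0,2,1],[0,0,0,0,0,2,1]]]';python3 -m jog '[[[0,0,0,0,0,1,1],[0,0,0,0,0,2,1],[0,0,0,0,0,2,1]]]';python3 -m jog '[[[0,0,0,0,0,1,1],[0,0,0,0,0,2,1],[0,0,0,0,0,2,1]]]'
python3 - <<'E'
from h import *
s,im=snap('wrist','w9');print(s['moment'])
E
```

```text
time: 12.9
eef_pos: [0.5374, 0.0245, 0.1081]
tool_rot: [0.745, 0.667, 0.0, -0.0]
contact_force: [-0.5, -0.3, -2.2]
gripper_width: 0.0104
time: 13.2
eef_pos: [0.5377, 0.0246, 0.1068]
tool_rot: [0.745, 0.667, 0.0, 0.0]
contact_force: [-2.1, -0.9, 4.2]
gripper_width: 0.0105
time: 13.5
eef_pos: [0.5377, 0.0246, 0.1047]
tool_rot: [0.745, 0.667, 0.001, 0.0]
contact_force: [-2.7, -0.2, 6.1]
gripper_width: 0.0104
[-0.05016147  0.57280836  0.00898248]
```

View pics/w9.png

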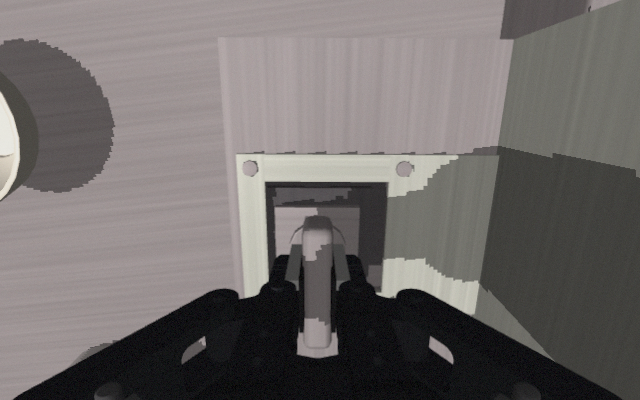

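```bash
python3 - <<'E'
from h import *
im=cv2.imread('pics/w9.png');cv2.imwrite('pics/w9c.png',cv2.resize(im[200:360,260:380],None,fx=4,fy=4,interpolation=2))
s=ctrl.observe();M=R.from_quat(s['tool_rot']).as_matrix()
for c in (-27,-25,25,27):
  for z in (-6.5,13.5):
    print(c,z,proj('wrist',s['eef_pos']+M@np.array([0,c,z])/1000,s).round(1))
print(s['eef_pos'],s['contact_force'])
E
```

```text
-27 -6.5 [316.1 225.6]
-27 13.5 [316.2 210. ]
-25 -6.5 [316.1 230.6]
-25 13.5 [316.2 214.4]
25 -6.5 [316.3 343.4]
25 13.5 [316.4 314.8]
27 -6.5 [316.3 347.5]
27 13.5 [316.4 318.4]
[0.53768894 0.02458398 0.10478375] [-2.71956237  0.32885108  6.00847538]
```

View pics/w9c.png

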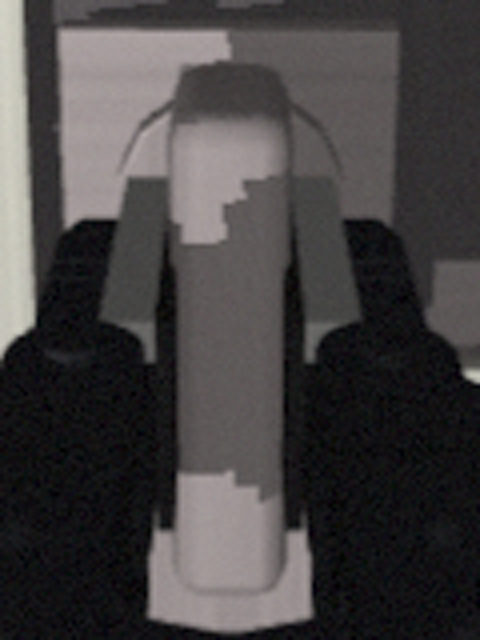

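```bash
python3 -m jog '[[[0,0,0,0,0,1,1],[0,0,0,0,0,2,1],[0,0,0,0,0,2,1]]]';python3 -m jog '[[[0,0,0,0,0,1,1],[0,0,0,0,0,2,1],[0,0,0,0,0,2,1]]]'
```

```text
time: 13.85
eef_pos: [0.5377, 0.0245, 0.103]
tool_rot: [0.745, 0.667, 0.0, 0.0]
contact_force: [-2.7, -0.3, 8.5]
gripper_width: 0.0102
time: 14.15
eef_pos: [0.5377, 0.0246, 0.1012]
tool_rot: [0.745, 0.667, 0.0, 0.0]
contact_force: [-3.4, -0.6, 9.3]
gripper_width: 0.0104
```

```bash
python3 -m jog '[[[0,0,0,0,0,0.6,1],[0,0,0,0,0,1.2,1],[0,0,0,0,0,1.2,1]]]';python3 -m jog '[[[0,0,0.07,0.08,0,0,1],[0,0,0.14,0.15,0.01,0,1],[0,0,0.2,0.22,0.02,0,1],[0,0,0.2,0.22,0.02,0,1],[0,0,0.2,0.22,0.02,0,1]]]'
python3 -c "
from h import *
print(ctrl.observe()['moment'])"
```

```text
time: 14.45
eef_pos: [0.5378, 0.0246, 0.1002]
tool_rot: [0.745, 0.667, 0.0, 0.0]
contact_force: [-4.4, -0.1, 11.3]
gripper_width: 0.0101
time: 14.95
eef_pos: [0.539, 0.0249, 0.1007]
tool_rot: [0.808, 0.589, 0.002, 0.001]
contact_force: [-1.5, -0.0, 10.0]
gripper_width: 0.01
[-0.16806399  0.50426909 -0.1340874 ]
```

```bash
python3 -m jog '[[[0,0,0.1,0.1,0,0.4,1],[0,0,0.2,0.2,0.02,0.6,1],[0,0,0.3,0.32,0.05,0.6,1],[0,0,0.3,0.32,0.05,0.6,1]]]';python3 -c "
from h import *
print(ctrl.observe()['moment'])"
```

```text
time: 15.35
eef_pos: [0.5398, 0.025, 0.1005]
tool_rot: [0.887, 0.461, 0.002, 0.001]
contact_force: [-0.3, -1.3, 9.9]
gripper_width: 0.0108
[-0.25519341  0.28426744 -0.04452637]
```

```bash
python3 -m jog '[[[0,0,0.1,0.1,0,0.3,1],[0,0,0.2,0.2,0.02,0.5,1],[0,0,0.3,0.32,0.05,0.5,1],[0,0,0.3,0.32,0.05,0.5,1]]]';python3 -m jog '[[[0,0,0.1,0.1,0,0.2,1],[0,0,0.2,0.2,0.02,0.3,1],[0,0,0.3,0.32,0.05,0.3,1],[0,0,0.3,0.32,0.05,0.3,1]]]';python3 -c "
from h import *
print(ctrl.observe()['moment'],ctrl.observe()['joint_pos'])"
```

```text
time: 15.75
eef_pos: [0.5403, 0.0251, 0.1002]
tool_rot: [0.946, 0.323, 0.003, 0.001]
contact_force: [-0.1, -0.9, 10.0]
gripper_width: 0.0104
time: 16.15
eef_pos: [0.5406, 0.0252, 0.0999]
tool_rot: [0.984, 0.178, 0.003, 0.001]
contact_force: [0.2, -1.5, 11.1]
gripper_width: 0.0107
[-0.27910975  0.19552713 -0.12382232] [ 0.43984961  0.27258568 -0.60276226  1.88408874  0.17979101  1.03233768
  0.12021234]
```

```bash
python3 -m jog '[[[0,0,0.1,0.1,0,0,1],[0,0,0.2,0.2,0.02,0,1],[0,0,0.3,0.32,0.05,0,1],[0,0,0.3,0.32,0.05,0,1]]]';python3 -m jog '[[[0,0,0.1,0.1,0,0,1],[0,0,0.17,0.18,0.02,0,1],[0,0,0.17,0.18,0.02,0,1],[0,0,0.17,0.18,0.02,0,1]]]';python3 -c "
from h import *
print(ctrl.observe()['moment'],ctrl.observe()['tool_rot'])"
```

```text
time: 16.55
eef_pos: [0.5409, 0.0252, 0.1]
tool_rot: [1.0, 0.029, 0.003, 0.0]
contact_force: [-0.5, -1.3, 11.4]
gripper_width: 0.0108
time: 16.95
eef_pos: [0.54, 0.0257, 0.0998]
tool_rot: [0.998, -0.055, 0.002, -0.0]
contact_force: [-3.4, 0.3, 14.2]
gripper_width: 0.0102
[-0.06183993  0.91650965  0.06049861] [ 9.98493105e-01 -5.48506087e-02  1.69061066e-03 -2.66865998e-04]
```

```bash
python3 -m jog '[[[0,0,0.03,0.03,0,-0.5,1],[0,0,0.06,0.06,0,-0.8,1],[0,0,0.06,0.06,0,-0.8,1]]]';python3 -c "
from h import *
s,im=snap('wrist','w10');print(s['moment'],s['tool_rot'])"
```

```text
time: 17.25
eef_pos: [0.5395, 0.0258, 0.0999]
tool_rot: [0.996, -0.085, 0.001, -0.0]
contact_force: [-3.1, -0.5, 9.7]
gripper_width: 0.0103
[-0.0010938   0.83932065  0.18080855] [ 9.96401070e-01 -8.47561865e-02  1.08233086e-03 -3.53661486e-04]
```

View pics/w10.png

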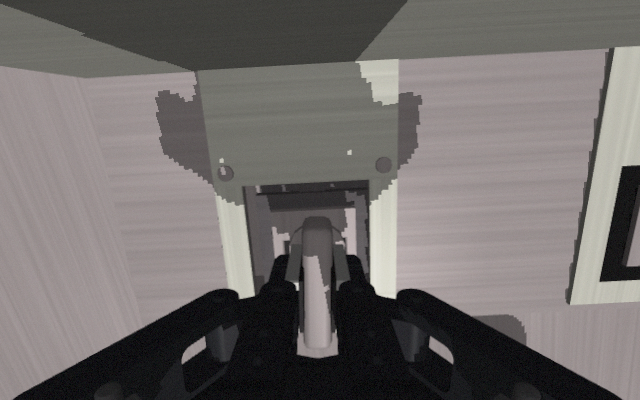

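```bash
python3 -m jog '[[[0,0,0,0,0,-1,1],[0,0,0,0,0,-2,1],[0,0,0,0,0,-2,1]]]';python3 -m jog '[[[0,0,0,0,0,-1,1],[0,0,0,0,0,-2,1],[0,0,0,0,0,-2,1]]]'
```

```text
time: 17.6
eef_pos: [0.5394, 0.0257, 0.1011]
tool_rot: [0.996, -0.085, 0.001, -0.001]
contact_force: [-0.1, 0.5, 6.2]
gripper_width: 0.0105
time: 17.9
eef_pos: [0.5392, 0.0256, 0.1028]
tool_rot: [0.996, -0.085, 0.001, -0.001]
contact_force: [-0.9, 0.0, 5.0]
gripper_width: 0.0102
```

```bash
python3 -m jog '[[[0,0,0,0,0,-0.5,1],[0,0,0,0,0,-1,1],[0,0,0,0,0,-1,1]]]';python3 -m jog '[[[0,0,0,0,0,-0.5,1],[0,0,0,0,0,-1,1],[0,0,0,0,0,-1,1]]]'
```

```text
time: 18.2
eef_pos: [0.5391, 0.0256, 0.1037]
tool_rot: [0.996, -0.085, 0.001, -0.001]
contact_force: [1.3, 1.4, 4.5]
gripper_width: 0.0105
time: 18.5
eef_pos: [0.5391, 0.0256, 0.1047]
tool_rot: [0.996, -0.085, 0.001, -0.001]
contact_force: [1.3, 0.4, 3.6]
gripper_width: 0.0105
```

```bash
python3 -m jog '[[[0,0,0,0,0,-0.5,1],[0,0,0,0,0,-0.7,1],[0,0,0,0,0,-0.7,1]]]';python3 -m jog '[[[0,0,0,0,0,-0.5,1],[0,0,0,0,0,-0.7,1],[0,0,0,0,0,-0.7,1]]]'
```

```text
time: 18.8
eef_pos: [0.5389, 0.0255, 0.1051]
tool_rot: [0.996, -0.085, 0.0, -0.001]
contact_force: [3.4, 1.1, 1.4]
gripper_width: 0.0103
time: 19.1
eef_pos: [0.5388, 0.0255, 0.1052]
tool_rot: [0.996, -0.085, 0.0, -0.001]
contact_force: [5.7, 0.4, -3.7]
gripper_width: 0.0103
```

```bash
python3 -m jog '[[[0,0,0,0,0,0.6,1],[0,0,0,0,0,0.9,1],[0,0,0,0,0,0.9,1]]]' 30;python3 -m jog '[[[0,0,0,0,0,0,0.8],[0,0,0,0,0,0,0.75],[0,0,0,0,0,0,0.7],[0,0,0,0,0,0,0.6],[0,0,0,0,0,0,0.5],[0,0,0,0,0,0,0.5]]]'
python3 -c "
from h import *
s,im=snap('wrist','w11');print(s['contact_force'])"
```

```text
time: 19.4
eef_pos: [0.5389, 0.0255, 0.1052]
tool_rot: [0.996, -0.085, 0.0, -0.0]
contact_force: [3.4, 1.0, 1.7]
gripper_width: 0.0101
time: 20.0
eef_pos: [0.5386, 0.0254, 0.105]
tool_rot: [0.996, -0.085, 0.0, -0.0]
contact_force: [0.8, -0.4, 0.3]
gripper_width: 0.043
[ 0.84480528 -0.41010271  0.33979598]
```

View pics/w11.png

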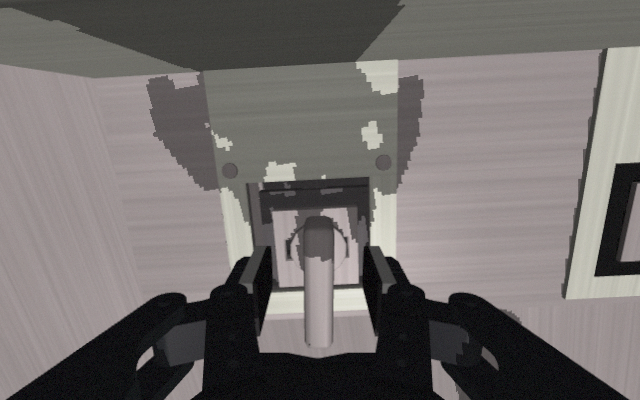

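Released; the bolt stands, shoulder on the plate. Rising straight up, then checking.

```bash
python3 -m jog '[[[0,0,0,0,0,-10,0.5],[0,0,0,0,0,-30,0.5],[0,0,0,0,0,-60,0.5],[0,0,0,0,0,-100,0.5],[0,0,0,0,0,-140,0.5],[0,0,0,0,0,-140,0.5],[0,0,0,0,0,-140,0.5],[0,0,0,0,0,-140,0.5]]]'
python3 - <<'E'
from h import *
s,im=snap('wrist','w12');print(s['eef_pos'],s['tool_rot'],s['contact_force'])
cv2.imwrite('pics/w12c.png',cv2.resize(im[130:270,240:400,::-1],None,fx=4,fy=4,interpolation=2))
s,im=snap('side','s12');a=cv2.resize(im[150:220,280:420,::-1],None,fx=5,fy=5,interpolation=2)
cv2.imwrite('pics/s12c.png',a)
s,im=snap('scene','c12');cv2.imwrite('pics/c12c.png',cv2.resize(im[170:280,330:470,::-1],None,fx=5,fy=5,interpolation=2))
E
```

```text
time: 20.85
eef_pos: [0.538, 0.0253, 0.2443]
tool_rot: [0.996, -0.085, -0.001, -0.0]
contact_force: [0.1, -0.6, -0.7]
gripper_width: 0.0428
[0.53801371 0.02526391 0.24425836] [ 9.96391310e-01 -8.48763169e-02 -5.18253258e-04 -3.15700298e-04] [ 0.08053768 -0.57236101 -0.66139218]
```

View pics/w12c.png

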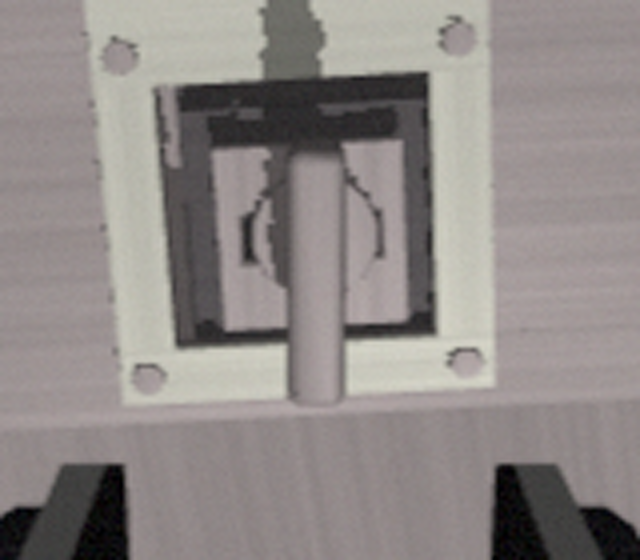

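View pics/s12c.png

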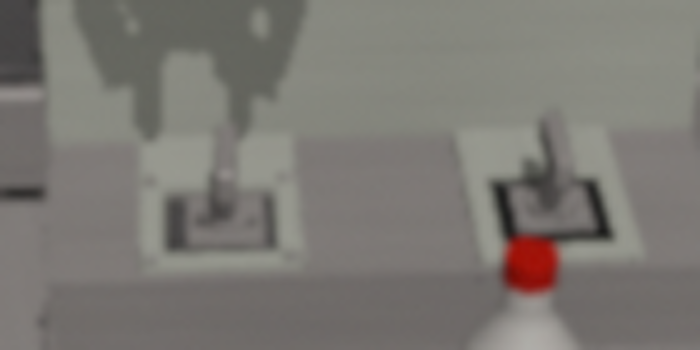

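View pics/c12c.png

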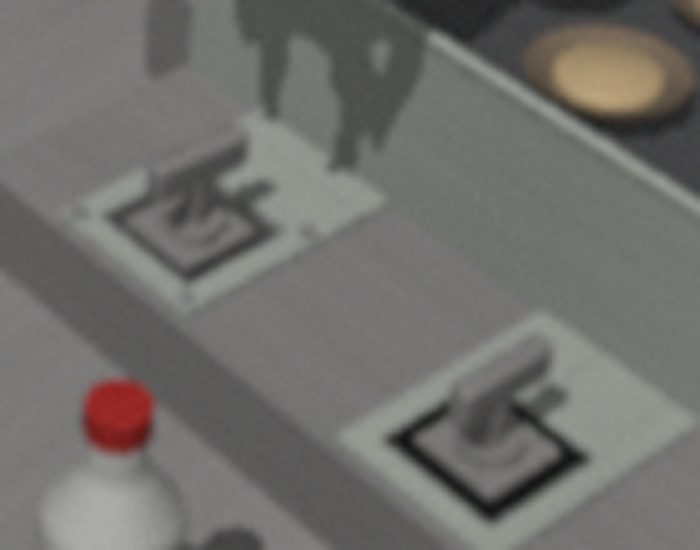

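```bash
python3 - <<'E'
from h import *
s=dict(eef_pos=np.array([0.53801371,0.02526391,0.24425836]),tool_rot=np.array([9.96391310e-01,-8.48763169e-02,-5.18253258e-04,-3.15700298e-04]))
f=lambda c:(240+c[0]/4-.4,130+c[1]/4-.4)
W=lambda c,z:onz('wrist',f(c),z,s)
a,b=W((315,160),.1115),W((317,398),.1115);h=(a+b)/2;print('handle',h,np.degrees(np.arctan2(*(a-b)[1::-1])),np.linalg.norm(a-b))
P=[W(c,.0635) for c in [(215,147),(405,140),(408,318),(223,332)]];print('plate',np.mean(P,0))
print('plate edges deg',np.degrees(np.arctan2(*(P[1]-P[0])[1::-1])),np.degrees(np.arctan2(*(P[0]-P[3])[1::-1])),np.degrees(np.arctan2(*(P[1]-P[2])[1::-1])))
Q=[W(c,.06) for c in [(155,88),(430,73),(436,330),(178,346)]];print('win',np.mean(Q,0))
print('slot',(W((248,240),.0635)+W((382,233),.0635))/2, 'shoulder', (W((252,235),.0685)+W((379,232),.0685))/2)
E
```

```text
handle [0.54042215 0.02593598 0.1115    ] 80.7604233393502 0.04955614012189384
plate [0.53956103 0.0244744  0.0635    ]
plate edges deg -7.6509603718248504 81.56077830269858 82.30896973942849
win [0.53734212 0.02980518 0.06      ]
slot [0.54006672 0.02426288 0.0635    ] shoulder [0.54048916 0.02609093 0.0685    ]
```

```bash
python3 -c "
from h import *
print(ctrl.observe()['time'],ctrl.sign_off())"
```

```text
the job is handed in; nothing more can be done
21.0 None
```

The bolt is locked in the empty lock and released, and I handed the job in at 21 s. It reports no verdict, so whether it passed is my own reading of the checks below.

**What I did:** I gripped the T-handle in the rack and found the lock's float offset with the wrist camera. I then corrected the head's position over the slot and lowered it through without any contact load. I pressed the plate down about 6–7 mm against the spring, with at most about 16 N of reading on the tool. I turned the bolt about 93° clockwise and let it up.

**Last checks:**
- **Head in the notch:** on lifting, the bolt stopped rising about 2 mm below the height where the shoulder first touched the plate. The vertical force then turned to a pull, so the notch was holding it.
- **Handle angle:** it is square across the guard to within about 2–3°.
- **Upright and in place:** the tilt is at most about 2°. The bolt sits about 5 mm from the lock's nominal middle, which is the lock's own float.
- **Gripper:** it is clear, about 14 cm above the bolt.
- **Other objects:** I gave the pin, bottle and bowl a wide berth, but did not measure them again at the end.

**What disagreed or stayed unmeasured:**
- **Plate depth while letting up:** the spring force read lower than the measured height implied. I trusted the clear stop at the notch instead; the seat value itself cannot be read.
- **Bolt position in the grip:** estimates of its offset along the handle differed by up to 2 mm. The side force I saw while inserting, turning and releasing stayed below about 6 N.
- **The turn's stop:** I did not feel a hard stop, only a slight rise in torque near 93°.

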